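# Find the ballasted model tower and present it over its plot

## Task

One of the two model towers in the tray has a steel core inside: lift the blue-roofed one well clear of the tray to feel its weight and set it back upright in the tray without dropping it, then lift the orange-roofed one and feel its weight too. With the lighter one left standing in the tray, turn the heavier one square to the green plot on the city model (long side along long side) and finish still holding it in the gripper, still and upright, centred over the plot with about 7 cm of air beneath it. Leave everything else on the bench where it is.

Things in the scene. Friction and masses are not known exactly. Their poses are not given: they have to be found in the camera images.
- blue_tower_mid (a point): centre (half-way up) of the blue-roofed model tower: a closed white block with dark window bands and its roof blue, loose, 64 mm (own x) x 44 mm (own y) x 80 mm tall (own z up); grip it across the 44 mm. It stands upright in one bay of the tray. Outside the same as the orange tower but for the roof; one of the two, either one, has a loose steel core shut inside and weighs 0.45 to 0.65 kg, the other holds a wooden core and weighs 0.15 to 0.22 kg
- orange_tower_mid (a point): centre (half-way up) of the orange-roofed model tower: a closed white block with dark window bands and its roof orange, loose, 64 mm (own x) x 44 mm (own y) x 80 mm tall (own z up); grip it across the 44 mm. It stands upright in one bay of the tray. Outside the same as the blue tower but for the roof; one of the two, either one, has a loose steel core shut inside and weighs 0.45 to 0.65 kg, the other holds a wooden core and weighs 0.15 to 0.22 kg
- blue_tower: the blue-roofed tower itself; origin at the centre of its underside, z up
- orange_tower: the orange-roofed tower itself; origin at the centre of its underside, z up
- tray: fixed shallow wooden tray, 140 mm (own x) x 290 mm (own y), rim 14 mm high and 5 mm thick, floor 5 mm thick; a 5 mm divider along own x, as low as the rim, parts it into two bays, whose centres lie 70 mm either side of the origin along own y, each about 130 x 137 mm inside; origin at the centre of the underside, on the bench
- plot (a point): centre of the empty green plot on the city model, on the top face of its board (12 mm above the bench); the plot is 54 mm (own x) x 74 mm (own y), z up
- model_base: fixed city model: a board 180 mm (own x) x 230 mm (own y) x 12 mm with small fixed building blocks around the plot, none higher than 45 mm above the bench; origin at the centre of the underside
- spray_can_mid (a point): middle of a loose green spray can, 65 mm across, 150 mm tall, upright; bystander
- glue_mid (a point): middle of a loose glue bottle, 52 mm across, 130 mm tall, upright; bystander
- tape_measure_mid (a point): middle of a loose yellow tape measure, 62 x 34 x 58 mm tall, upright; bystander
- offcut_mid (a point): middle of a loose flat timber offcut, 130 mm (own x) x 45 x 20 mm; bystander
- square: loose aluminium square lying flat, one leg 200 mm long along own +x, the other 120 mm along own y, at most 12 mm thick, origin near the corner; bystander
- screwdriver: loose screwdriver lying flat along own x, about 200 mm long, orange handle; bystander

How it is judged:
By the outcome, as a careful person would: the job done as asked, in the order asked, and still so for the second after the job is handed in, while the arm keeps its last pose, push and grip.
It also fails if it takes over 67 s, if anything falls off the work surface, if the arm or the gripper's body presses on something with over 40 N, if the wrist force passes 120 N, or if a joint passes its speed limit or range.

## Robot

A 6-joint arm with a two-finger parallel gripper is mounted at the origin on the work surface. World frame = base frame: x ahead of the robot, y to its left, z up, the work surface at z = 0. Lengths are in m, angles in rad, forces in N, time in s.
With the tool pointing down it reaches from about 0.375 to 0.975 m from the base axis. Payload 3.8 kg.
Tool frame: the origin (TCP) lies midway between the tips of the shut fingers; the grasp point (between the pads) lies 19 mm behind it (bot.hold_point_z is the distance from the TCP to the grasp point, in m); z points along the fingers, x is the direction in which the jaws open and shut, and the axes are right-handed (so a half turn about z gives the same grasp; the last joint's range is limited). The gripper opens to 88 mm and grips with 3 to 60 N. Pads are 18 mm wide; open, the fingers measure 123 mm over their backs; the gripper's body (75 mm by 187 mm) begins 45 mm behind the grasp point.
Start: joints at [-1.247, 0.264, 1.604, -0, 1.274, -0.037], TCP at [0.238, -0.632, 0.239] pointing down, gripper open.
Joint ranges: [-2.63, 2.63], [-0.94, 2.18], [0.31, 2.57], [-1.31, 4.45], [0, 2.66], [-2.55, 2.55]. Speed limits (rad/s): [2.57, 2.57, 3.14, 3.14, 3.14, 3.14].

## Interface

Orientations are given as a rotation vector (axis times angle).
In Python, from plant import bot, hand, solver, sensors, cams, spotter gives the robot as it stands. Calls block until the motion is done:
- bot.move_pose(position, orientation): joint-space move of the TCP to a pose.
- bot.movel(position, max_speed=0.15, ori=None, force_limit=None): straight line of the TCP; ori=None keeps the orientation; max_speed is the mean speed in m/s. With force_limit (N) it stops when the force on the tool has changed by that much, and returns True; else False.
- bot.move_joints(angles): joint-space move.
- hand.set_gripper(opening, grip_force=None): finger opening in m; grip_force is the grip in N (None keeps the last); returns when the fingers have stopped.
- bot.sleep(seconds).
- solver.solve_ik(position, orientation): joint angles nearest the present ones, or None.
- sensors.get_obs(): the state.
- cams.snapshot(name): name is "side" or "top" or "wrist"; returns a dict with "img" (420x560x3 uint8, red, green, blue), "K" (3x3 intrinsics, pixels), "R" (3x3) and "t" (3): a world point X has camera coordinates R X + t. Camera axes: x right, y down, z forward; pixel columns grow to the right and rows downward; lengths in m; the calibration is good to about 2 mm. A picture is of the moment at which its call begins. There is no depth.
A pose or a line that the arm cannot do raises bot.Unreachable and nothing moves.
- bot.close_job(): hands the job in, once; it reports no verdict.
Trained networks look in a picture, given as the dict that the camera call returned (one of the last four; its "shot" number tells which), for a name from the list of things; names that differ only in an ending like _2 or _b are one class to them, and where a whole thing is asked for, a point or a joint stands for the part that bears it (a point fixed in the world has none). Each returns a list of dicts, best first, with "conf" (0 to 1); they miss things now and then, are a little off and sometimes report something else, mostly with a low value. They report only what shows in the picture. A call takes as long as a camera call.
- spotter.search_frame(picture, label): "rect" ([left, top, right, bottom] in pixels, round what is visible of it).
- spotter.trace(picture, label): "pixels" (420x560 bool, what is visible of it) and "rect" ([left, top, right, bottom] in pixels, round what is visible of it).
The state is a dict: "t": time; "joint_pos": joint angles; "qd": joint speeds; "joint_efforts": joint torques, N m; "tcp_pos": TCP position; "orientation": TCP orientation; "force": force on the tool from outside, world axes, zero at the start; "ft_torque": the same for the moment, N m; "opening": finger opening in m.
Only numpy, scipy, OpenCV 4.12 (cv2) and the standard library are available. Lean on these libraries where they do the work, as an engineer would, in place of code of your own. Each camera call takes 0.05 s, during which the arm holds its last target.

## Working session

There is one attempt and no reset: what is moved stays moved. The work goes in short steps, each a Python script; the robot and the scene stay as the last script left them, time stands still between calls to the robot, and variables do not carry over. Pictures are saved under pics/ and viewed, and the job is handed in when it is done.

```bash
ls; mkdir -p pics; cat > h.py <<'E'
import numpy as np, cv2
from plant import bot, hand, solver, sensors, cams, spotter
def save(p,n): cv2.imwrite('pics/'+n,cv2.cvtColor(p['img'],cv2.COLOR_RGB2BGR))
def proj(p,X):
    c=np.asarray(p['R'])@np.asarray(X,float)+np.asarray(p['t']); u=np.asarray(p['K'])@c; return u[:2]/u[2]
def unproj(p,uv,z):
    R=np.asarray(p['R']);t=np.asarray(p['t']);d=R.T@np.linalg.solve(np.asarray(p['K']),[uv[0],uv[1],1.]);o=-R.T@t
    return o+d*(z-o[2])/d[2]
E
python3 - <<'E'
from h import *
for n in ['top','side','wrist']:
    p=cams.snapshot(n); save(p,n+'0.png')
    print(n,(-np.asarray(p['R']).T@p['t']).round(3))
    if n!='wrist':
        for l in ['blue_tower','orange_tower','tray','plot','model_base']:
            r=spotter.trace(p,l)
            for q in r[:2]: print(l,round(q['conf'],2),np.round(q['rect']),cv2.minAreaRect(np.argwhere(q['pixels'])[:,::-1].astype(np.float32)))
o=sensors.get_obs();print(o)
E
```

```text
pics
top [0.343 0.002 1.292]
blue_tower 0.58 [187. 226. 209. 246.] ((196.30328369140625, 235.83607482910156), (22.90554428100586, 18.197683334350586), 84.80557250976562)
orange_tower 0.75 [232. 226. 251. 249.] ((240.44119262695312, 237.7647247314453), (22.55581283569336, 15.037208557128906), 75.96376037597656)
orange_tower 0.42 [339. 157. 356. 194.] ((346.7115478515625, 174.9423065185547), (13.924245834350586, 37.654300689697266), 11.309932708740234)
tray 0.56 [176. 219. 265. 261.] ((220.0, 240.0), (42.0, 88.0), 90.0)
plot 0.62 [302. 205. 386. 278.] ((342.468994140625, 240.52523803710938), (55.56106185913086, 70.07063293457031), 69.27444458007812)
model_base 0.78 [302. 205. 387. 275.] ((342.9014892578125, 240.35398864746094), (54.080841064453125, 68.77579498291016), 70.01689147949219)
side [0.163 0.844 1.208]
blue_tower 0.78 [256. 278. 286. 314.] ((269.7500305175781, 296.7500305175781), (30.35786247253418, 29.409177780151367), 18.434947967529297)
blue_tower 0.42 [214. 372. 289. 396.] ((252.11767578125, 385.4706115722656), (11.156638145446777, 80.0367431640625), 75.96376037597656)
ora
[... 852 characters left out ...]
42822266)
wrist [ 0.312 -0.604  0.384]
{'t': 0.65, 'joint_pos': array([-1.24690434e+00,  2.63848712e-01,  1.60394744e+00, -6.69285043e-06,
        1.27372644e+00, -3.68894695e-02]), 'qd': array([-0.00084084,  0.00067174,  0.00067963,  0.0013622 , -0.00044821,
        0.00058321]), 'joint_efforts': array([ 6.53551942e-04, -5.01748216e+01, -3.57083702e+01,  7.28331716e-02,
        1.84070104e-02, -2.50568905e-05]), 'tcp_pos': array([ 0.23828576, -0.6315557 ,  0.23876875]), 'orientation': array([ 2.58391629e+00, -1.78680867e+00,  8.21292178e-05]), 'force': array([ 0.75701683, -0.10294858,  0.14167492]), 'ft_torque': array([ 0.02490383, -0.00025344,  0.00882519]), 'opening': 0.08813957809811551}
```

```bash
python3 - <<'E'
import cv2
a=cv2.imread('pics/top0.png'); b=cv2.imread('pics/side0.png')
cv2.imwrite('pics/topz.png',cv2.resize(a[140:300,150:400],None,fx=3.2,fy=3.2,interpolation=cv2.INTER_CUBIC)[:600,:800])
E
```

```text
(no output)
```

View pics/topz.png

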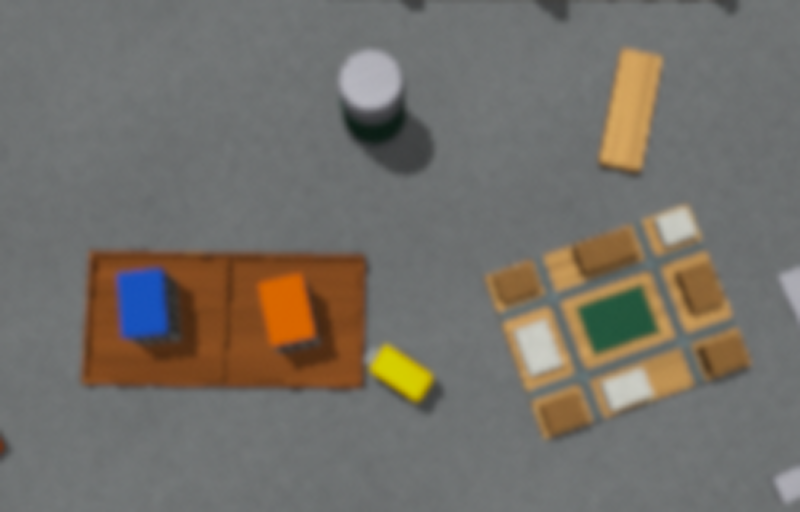

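View pics/top0.png

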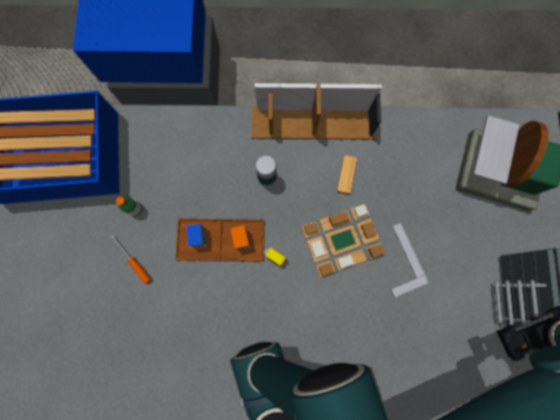

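View pics/side0.png

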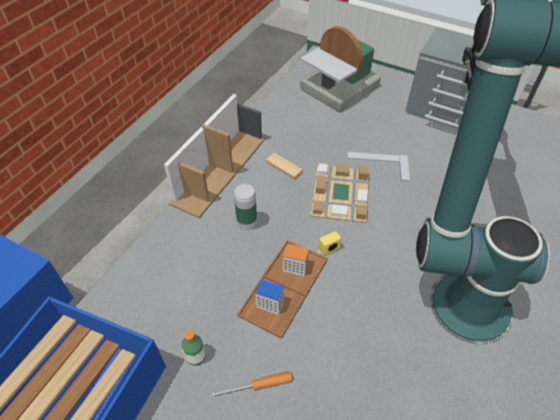

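The top view shows the blue roof at about (195,235) and the orange roof at (240,237), both in the tray. The green plot is at (343,240) and the tape measure at (276,257), close to the tray's right corner. I'll localise by roof and plot colour, then refine with the wrist camera.

```bash
cat >> h.py <<'E'
HUE={'blue':(105,125,(0,255)),'orange':(5,16,0),'green':(60,90,0)}
def blob(p,col,z,roi=None,smin=150):
    hsv=cv2.cvtColor(p['img'],cv2.COLOR_RGB2HSV);lo,hi,_=HUE[col]
    m=((hsv[...,0]>=lo)&(hsv[...,0]<=hi)&(hsv[...,1]>smin)&(hsv[...,2]>(60 if col=='green' else 120))).astype(np.uint8)
    if roi is not None:
        k=np.zeros_like(m);k[roi[1]:roi[3],roi[0]:roi[2]]=1;m*=k
    n,l,s,c=cv2.connectedComponentsWithStats(m)
    if n<2: return None
    i=1+np.argmax(s[1:,4]); pts=np.argwhere(l==i)[:,::-1]
    W=np.array([unproj(p,q,z)[:2] for q in pts])
    (c,wh,a)=cv2.minAreaRect((W*1000).astype(np.float32))
    box=cv2.boxPoints((c,wh,a)); e=box[1]-box[0];f=box[2]-box[1]; L=e if np.hypot(*e)>np.hypot(*f) else f
    return dict(n=len(pts),cen=W.mean(0),rc=np.array(c)/1000,wh=wh,long=np.degrees(np.arctan2(L[1],L[0]))%180,px=pts.mean(0),border=bool((pts.min()==0) or pts[:,0].max()==559 or pts[:,1].max()==419))
E
python3 - <<'E'
from h import *
p=cams.snapshot('top')
print(blob(p,'blue',.085,(176,219,265,261)));print(blob(p,'orange',.085,(176,219,265,261),190));print(blob(p,'green',.012,(320,220,365,262),80))
r=spotter.search_frame(p,'tape_measure_mid');print([ (q['conf'],unproj(p,[(q['rect'][0]+q['rect'][2])/2,(q['rect'][1]+q['rect'][3])/2],.058)) for q in r[:1]])
for uv in [(176,219),(265,219),(265,261),(176,261)]: print(unproj(p,uv,.014).round(3))
print(unproj(p,(266,160),.15))
E
```

```text
{'n': 269, 'cen': array([0.49975346, 0.26461064]), 'rc': array([0.49988434, 0.26541336]), 'wh': (61.19314193725586, 43.872432708740234), 'long': np.float32(2.8702075), 'px': array([194.26022305, 234.55762082]), 'border': False}
{'n': 1815, 'cen': array([0.4819763 , 0.16442081]), 'rc': array([0.48313202, 0.18271155]), 'wh': (257.18060302734375, 115.43057250976562), 'long': np.float32(89.53613), 'px': array([225.99063361, 240.4661157 ]), 'border': False}
{'n': 260, 'cen': array([ 0.49631145, -0.21314519]), 'rc': array([ 0.49618268, -0.21311247]), 'wh': (44.03744888305664, 65.27721405029297), 'long': np.float32(108.79538), 'px': array([342.5       , 239.45384615]), 'border': False}
[(0.46, array([0.43539694, 0.0128522 , 0.058     ]))]
[0.561 0.344 0.014]
[0.563 0.046 0.014]
[0.423 0.044 0.014]
[0.421 0.336 0.014]
[0.72428595 0.04045983 0.15      ]
```

```bash
cat >> h.py <<'E'
from scipy.spatial.transform import Rotation as Ro
def ori(deg):
    a=np.radians(deg);x=np.array([np.cos(a),np.sin(a),0]);z=np.array([0,0,-1.]);return Ro.from_matrix(np.c_[x,np.cross(z,x),z]).as_rotvec()
E
python3 - <<'E'
from h import *
for pos,a in [((.5,.265,.06),93),((.5,.265,.06),-87),((.49,.12,.06),105),((.49,.12,.06),-75),((.496,-.213,.1),18.8),((.496,-.213,.1),-161.2)]:
    q=solver.solve_ik(pos,ori(a)); print(a,None if q is None else np.round(q,2))
bot.move_pose([.43,.2,.3],ori(93))
p=cams.snapshot('wrist');save(p,'w1.png')
print((-np.asarray(p['R']).T@p['t']).round(3),sensors.get_obs()['t'],sensors.get_obs()['force'])
print(blob(p,'blue',.085));print(blob(p,'orange',.085,None,190))
E
```

```text
93 [ 0.44  0.24  2.   -0.    0.91 -1.18]
-87 [ 0.44  0.24  2.   -0.    0.91  1.96]
105 [ 0.19  0.13  2.13 -0.    0.89 -1.64]
-75 [ 0.19  0.13  2.13 -0.    0.89  1.5 ]
18.8 [-0.45  0.14  2.03 -0.    0.98 -0.78]
-161.2 [-0.45  0.14  2.03 -0.    0.98  2.36]
[0.353 0.195 0.445] 3.8 [-0.01716994 -0.90499637 -0.07789583]
{'n': 1486, 'cen': array([0.50067653, 0.26511994]), 'rc': array([0.50137604, 0.26511288]), 'wh': (63.16242218017578, 42.39873504638672), 'long': np.float32(7.2955766), 'px': array([326.53297443, 241.27119785]), 'border': False}
{'n': 1579, 'cen': array([0.49513668, 0.12367616]), 'rc': array([0.49619275, 0.12373824]), 'wh': (63.956607818603516, 43.67723846435547), 'long': np.float32(12.967641), 'px': array([216.59214693, 231.92906903]), 'border': False}
```

View pics/w1.png

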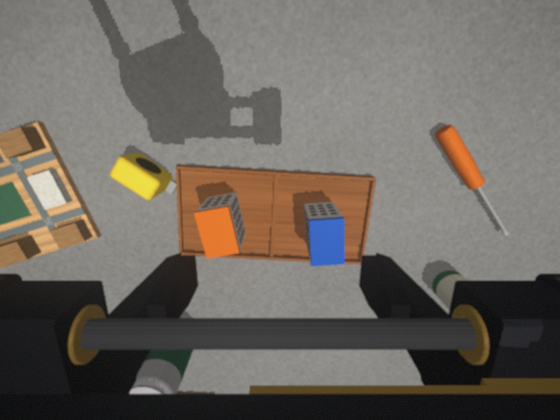

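The wrist view shows both roofs clearly, orange at (217,232) and blue at (326,241), each standing in its own bay. I'll refine yaw using moments, then grasp blue.

```bash
cat >> h.py <<'E'
def yaw_m(p,col,z,smin=150,roi=None):
    hsv=cv2.cvtColor(p['img'],cv2.COLOR_RGB2HSV);lo,hi,_=HUE[col]
    m=((hsv[...,0]>=lo)&(hsv[...,0]<=hi)&(hsv[...,1]>smin)&(hsv[...,2]>(60 if col=='green' else 120))).astype(np.uint8)
    n,l,s,c=cv2.connectedComponentsWithStats(m);i=1+np.argmax(s[1:,4]);pts=np.argwhere(l==i)[:,::-1]
    W=np.array([unproj(p,q,z)[:2] for q in pts]);w,v=np.linalg.eigh(np.cov(W.T));return np.degrees(np.arctan2(v[1,1],v[0,1]))%180,np.sqrt(12*w[::-1])
E
python3 - <<'E'
from h import *
bot.move_pose([.46,.26,.22],ori(95))
p=cams.snapshot('wrist');save(p,'w2.png')
b=blob(p,'blue',.085);y=yaw_m(p,'blue',.085);print(b,y)
print(blob(p,'orange',.085,None,190),yaw_m(p,'orange',.085,190))
E
```

```text
{'n': 2465, 'cen': array([0.50036322, 0.26552754]), 'rc': array([0.50128247, 0.26576828]), 'wh': (63.58671951293945, 42.56095504760742), 'long': np.float32(7.4154224), 'px': array([281.23610548, 242.5188641 ]), 'border': False} (np.float64(7.563755255466077), array([0.06346549, 0.04221245]))
{'n': 2745, 'cen': array([0.49470992, 0.12433042]), 'rc': array([0.49621866, 0.12444208]), 'wh': (64.10023498535156, 45.3178825378418), 'long': np.float32(13.255826), 'px': array([139.10856102, 225.46120219]), 'border': False} (np.float64(15.417953750736899), array([0.06307203, 0.04495178]))
```

View pics/w2.png

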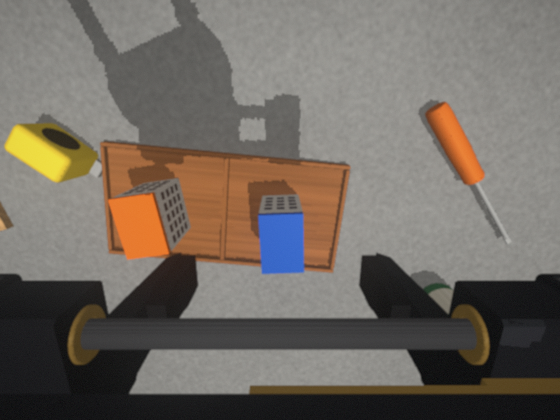

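```bash
cat >> h.py <<'E'
def rd(n=5):
    F=[];E=[]
    for _ in range(n):
        o=sensors.get_obs();F.append(o['force']);E.append(o['joint_efforts'][1:3]);bot.sleep(.05)
    return np.mean(F,0).round(2),np.mean(E,0).round(2)
E
python3 - <<'E'
from h import *
x,y,a=.5008,.2656,97.5
bot.move_pose([x,y,.16],ori(a))
bot.sleep(.2);print('free',rd())
hit=bot.movel([x,y,.036],.1,force_limit=15);print('hit',hit)
hand.set_gripper(0.03,40)
o=sensors.get_obs();print(o['opening'],o['tcp_pos'],o['force'],o['t'])
bot.movel([x,y,.16],.1)
bot.sleep(.4);print('held',rd());o=sensors.get_obs();print(o['opening'],o['tcp_pos'],o['ft_torque'],o['t'])
p=cams.snapshot('wrist');save(p,'w3.png');p=cams.snapshot('side');save(p,'s3.png')
E
```

```text
free (array([ 0.06, -0.3 , -0.28]), array([-39.8 , -33.19]))
hit False
0.04339398909431381 [0.50076509 0.26576736 0.03602966] [ 0.02962665  1.32038411 -0.11352794] 7.3167
held (array([-0.16,  0.27, -4.7 ]), array([-42.72, -35.57]))
0.04393533536190026 [0.500827   0.26561819 0.16004047] [ 0.10927603 -0.12208657 -0.0147757 ] 9.3583
```

```bash
python3 -c "
import cv2,numpy as np
a=cv2.imread('pics/w3.png');b=cv2.imread('pics/s3.png')
cv2.imwrite('pics/c3.png',cv2.resize(np.hstack([a,b]),(800,300)))"; python3 - <<'E'
from h import *
x,y=.5008,.2656
bot.movel([x,y,.056],.12)
hit=bot.movel([x,y,.0350],.03,force_limit=3.5)
o=sensors.get_obs();print(hit,o['tcp_pos'],o['force'],o['t'])
E
```

```text
True [0.50031471 0.26540698 0.03602838] [-1.11594578 -1.1219939   4.96065894] 11.1083
```

View pics/c3.png

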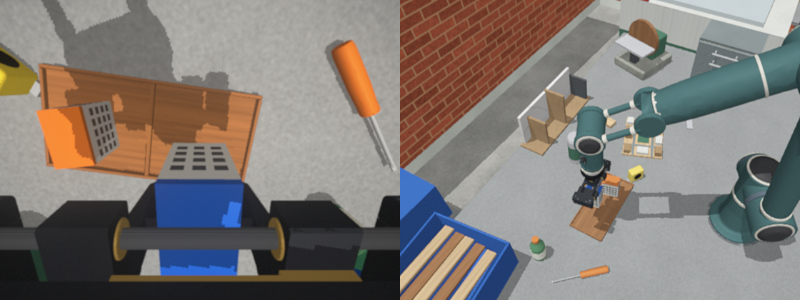

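Blue was lifted upright and is back down on the tray floor at the same height. Next I release it and look at both towers.

```bash
python3 - <<'E'
from h import *
hand.set_gripper(0.085)
x,y=.5008,.2656
bot.movel([x,y,.14],.15)
bot.move_pose([.44,.15,.24],ori(103))
p=cams.snapshot('wrist');save(p,'w4.png')
print(blob(p,'blue',.085),yaw_m(p,'blue',.085))
print(blob(p,'orange',.085,None,190),yaw_m(p,'orange',.085,190),sensors.get_obs()['t'])
E
```

```text
{'n': 844, 'cen': array([0.4958786 , 0.25442195]), 'rc': array([0.50088205, 0.26397711]), 'wh': (63.682716369628906, 43.495513916015625), 'long': np.float32(7.2780194), 'px': array([359.57227488, 266.50118483]), 'border': False} (np.float64(169.9898160768672), array([0.07578473, 0.03455037]))
{'n': 2199, 'cen': array([0.49429863, 0.12310073]), 'rc': array([0.49613977, 0.12341394]), 'wh': (63.75755310058594, 43.329586029052734), 'long': np.float32(13.109263), 'px': array([242.56025466, 240.43110505]), 'border': False} (np.float64(14.770094669097858), array([0.06304579, 0.04328096])) 13.4667
```

View pics/w4.png

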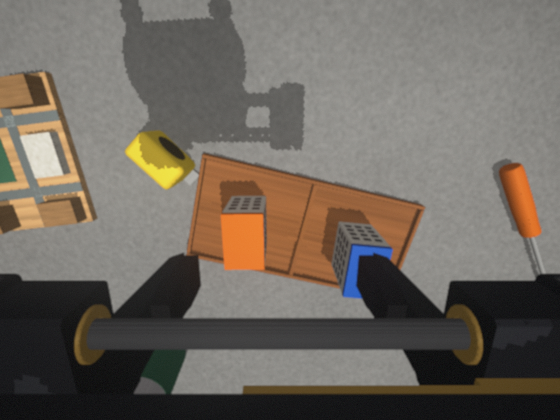

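```bash
python3 - <<'E'
from h import *
x,y,a=.4962,.1236,103.5
bot.move_pose([x,y,.16],ori(a))
bot.sleep(.2);print('free',rd())
hit=bot.movel([x,y,.036],.1,force_limit=15);print('hit',hit)
hand.set_gripper(0.03,40)
o=sensors.get_obs();print(o['opening'],o['tcp_pos'],o['force'],o['t'])
bot.movel([x,y,.16],.1)
bot.sleep(.4);print('held',rd());o=sensors.get_obs();print(o['opening'],o['tcp_pos'],o['ft_torque'],o['t'])
p=cams.snapshot('wrist');save(p,'w5.png')
E
```

```text
free (array([-0.01,  0.34,  0.35]), array([-33.67, -32.98]))
hit False
0.04373060953513474 [0.49618055 0.12367288 0.03604335] [0.21696583 0.84507146 1.08995996] 16.5
held (array([-0.13, -0.13, -1.7 ]), array([-34.98, -33.92]))
0.04391116207467777 [0.49622624 0.12358738 0.16003464] [ 0.06357928 -0.08141034  0.02726318] 18.5417
```

View pics/w5.png

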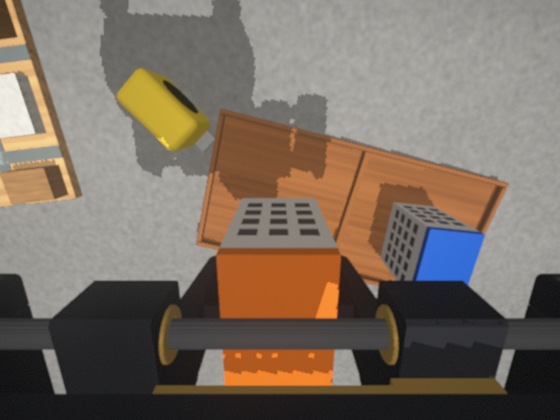

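Orange measures about 2.0 N (roughly 0.2 kg) against 4.4 N for blue (roughly 0.45 kg), so blue is the heavier one. I'll set orange back and pick up blue again.

```bash
python3 - <<'E'
from h import *
x,y=.4962,.1236
bot.movel([x,y,.056],.12)
hit=bot.movel([x,y,.0350],.03,force_limit=3.5)
o=sensors.get_obs();print(hit,o['tcp_pos'],o['force'],o['t'])
hand.set_gripper(0.085)
bot.movel([x,y,.14],.15)
bot.move_pose([.455,.255,.24],ori(97.5))
p=cams.snapshot('wrist');save(p,'w6.png')
print(blob(p,'blue',.085),yaw_m(p,'blue',.085))
print(blob(p,'orange',.085,None,190),sensors.get_obs()['t'])
E
```

```text
True [0.4957233  0.12346385 0.03606116] [ 0.08818499 -0.68323092  3.8592118 ] 20.25
{'n': 2172, 'cen': array([0.50019742, 0.26473764]), 'rc': array([0.50118185, 0.26484235]), 'wh': (62.26604461669922, 42.218833923339844), 'long': np.float32(7.6348295), 'px': array([282.88305709, 240.65331492]), 'border': False} (np.float64(7.835851228417994), array([0.06352468, 0.04220372]))
{'n': 2447, 'cen': array([0.49446293, 0.12364382]), 'rc': array([0.49582877, 0.12368401]), 'wh': (64.18292236328125, 44.85752487182617), 'long': np.float32(13.0511675), 'px': array([149.82509195, 218.93379649]), 'border': False} 22.6167
```

View pics/w6.png

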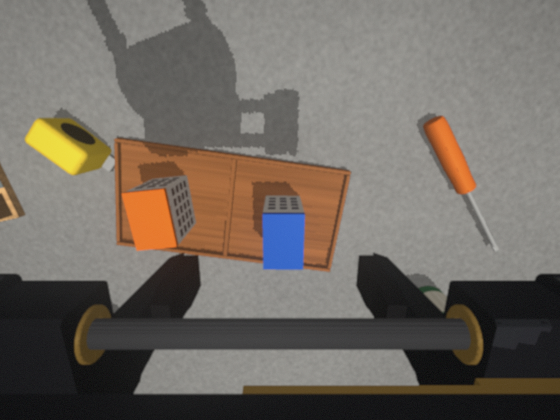

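Both towers are standing where they were. With the gripper still empty, I'll measure the plot accurately with the wrist camera, then come back for blue.

```bash
python3 - <<'E'
from h import *
bot.move_pose([.48,-.16,.22],ori(18.8))
p=cams.snapshot('wrist');save(p,'w7.png')
print(blob(p,'green',.012,None,80),yaw_m(p,'green',.012,80),sensors.get_obs()['t'])
E
```

```text
{'n': 583, 'cen': array([ 0.51146704, -0.21942489]), 'rc': array([ 0.49743127, -0.21436945]), 'wh': (48.855552673339844, 69.22650909423828), 'long': np.float32(109.90291), 'px': array([285.84048027, 238.47855918]), 'border': False} (np.float64(82.87097053610421), array([0.08302502, 0.03802309])) 24.2
```

View pics/w7.png

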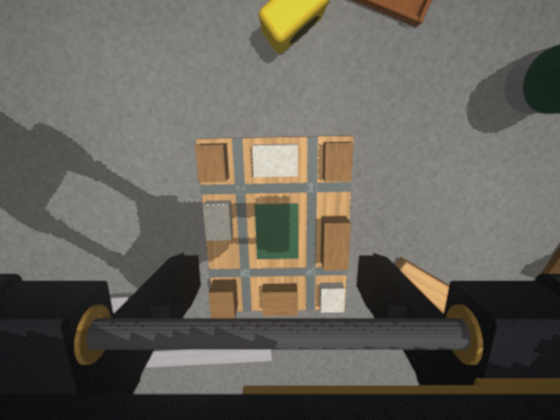

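```bash
python3 - <<'E'
from h import *
p=cams.snapshot('wrist')
i=p['img'].astype(int);m=((i[...,1]>1.35*i[...,0])&(i[...,1]-i[...,0]>12)).astype(np.uint8)
k=np.zeros_like(m);k[190:272,240:315]=1;m*=k
n,l,s,c=cv2.connectedComponentsWithStats(m);j=1+np.argmax(s[1:,4]);pts=np.argwhere(l==j)[:,::-1];print(s[j])
W=np.array([unproj(p,q,.012)[:2] for q in pts]);w,v=np.linalg.eigh(np.cov(W.T))
print(W.mean(0),np.degrees(np.arctan2(v[1,1],v[0,1]))%180,np.sqrt(12*w),cv2.minAreaRect((W*1000).astype(np.float32)))
E
```

```text
[ 256  205   41   53 1736]
[ 0.49890479 -0.21504804] 110.66842891704856 [0.05195765 0.06910701] ((497.3209533691406, -214.3258056640625), (49.5433235168457, 69.949462890625), 19.936864852905273)
```

Plot centre comes out at (0.4973, -0.2142) with its long side at about 110°. Both estimates of it agree to about 1.5 mm and 1°. Now I'll fetch blue.

```bash
python3 - <<'E'
from h import *
x,y,a=.5009,.2653,97.6
bot.move_pose([x,y,.18],ori(a))
hit=bot.movel([x,y,.036],.1,force_limit=15);print('hit',hit)
hand.set_gripper(0.03,45)
bot.movel([x,y,.20],.1)
o=sensors.get_obs();print(o['opening'],o['force'],o['t'])
X,Y,A=.4973,-.2142,20
bot.move_pose([X,Y,.20],ori(A))
bot.movel([X,Y,.113],.08)
bot.sleep(.3)
o=sensors.get_obs();print(o['opening'],o['force'],o['tcp_pos'],o['t'])
for n in ['top','side','wrist']:
    p=cams.snapshot(n);save(p,n+'8.png')
    if n=='side':
        r=spotter.search_frame(p,'blue_tower')[:1];print(r,[proj(p,[X,Y,z]).round(1) for z in (.082,.162)])
a=cv2.imread('pics/side8.png')[120:260,240:430];b=cv2.imread('pics/wrist8.png')
cv2.imwrite('pics/c8.png',np.hstack([cv2.resize(a,(407,300),interpolation=3),cv2.resize(b,(393,300))]))
t=cv2.imread('pics/top8.png')
cv2.imwrite('pics/t8.png',cv2.resize(t[140:300,150:400],None,fx=3.2,fy=3.2))
E
```

```text
hit False
0.04358045900905563 [-0.2562559   0.19566504 -4.90527866] 29.9083
0.043686265459292446 [-0.38218152  0.35614744 -4.45090012] [ 0.49748643 -0.2142737   0.11336353] 33.2
[{'rect': [338.3, 156.5, 354.8, 188.6], 'conf': 0.7}] [array([342.9, 176.1]), array([345.5, 158.2])]
```

View pics/c8.png

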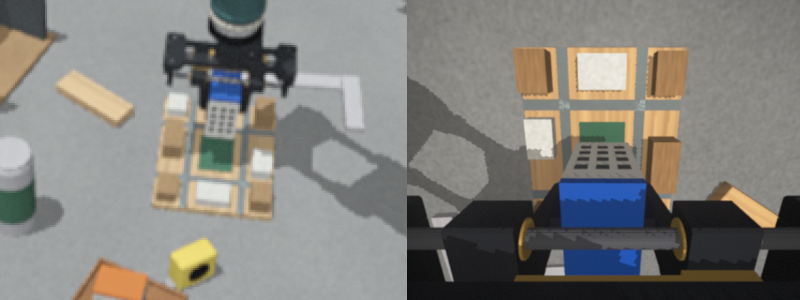

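View pics/t8.png

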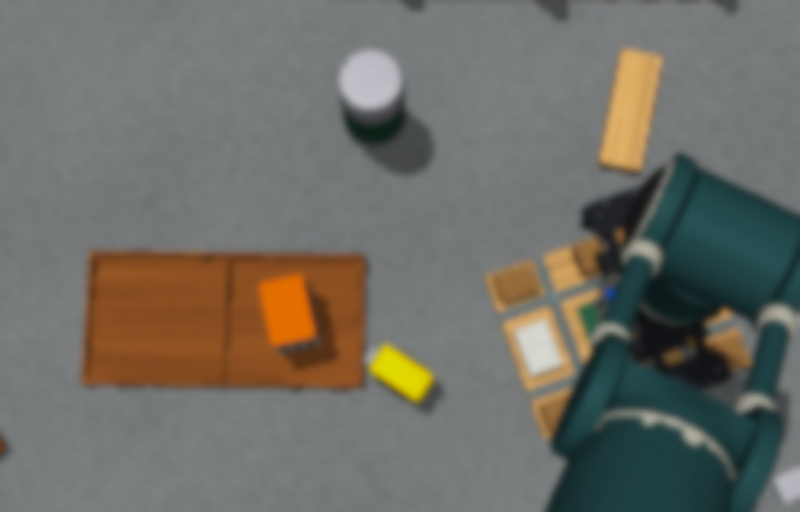

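View pics/wrist8.png

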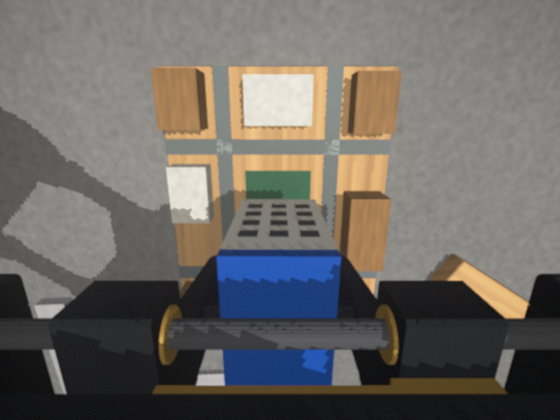

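Upright, square, with the board's roads running parallel to the tower in the wrist view. I'll check the numbers from the tower face edges and the plot edges.

```bash
python3 - <<'E'
from h import *
p=cams.snapshot('wrist')
d=np.array([np.cos(np.radians(110)),np.sin(np.radians(110))]);n=np.array([d[1],-d[0]]);P=np.array([.4973,-.2142])
for nm,uv,z in [('topL',(218,255),.162),('topR',(340,255),.162),('botL',(238,199),.082),('botR',(322,199),.082),('plotL',(245,171),.012),('plotR',(311,171),.012)]:
    w=unproj(p,uv,z)[:2]-P;print(nm,'along',(w@d*1000).round(1),'across',(w@n*1000).round(1))
o=sensors.get_obs();print(o['tcp_pos'],abs(o['qd']).max(),o['t'])
cv2.imwrite('pics/w9.png',cv2.resize(cv2.cvtColor(p['img'],cv2.COLOR_RGB2BGR)[160:270,190:370],None,fx=4,fy=4,interpolation=0))
E
```

```text
topL along 31.7 across -20.6
topR along 31.7 across 22.2
botL along 31.0 across -23.7
botR along 31.1 across 27.0
plotL along 36.4 across -26.6
plotR along 36.4 across 27.5
[ 0.49729381 -0.21420978  0.11302648] 0.0014139825033776885 33.45
```

View pics/w9.png

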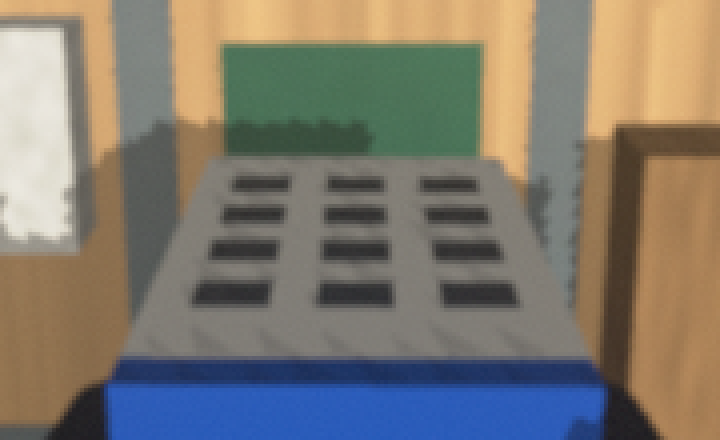

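```bash
python3 - <<'E'
from h import *
bot.close_job()
E
```

```text
the job is handed in; nothing more can be done
```

The job is handed in. The gripper is holding the blue tower upright and still, centred over the green plot with about 7 cm of air beneath it.

- **Weighing:** I lifted blue about 12 cm, read about 4.4 N (roughly 0.45 kg) and set it back upright. I then lifted orange, read about 2.0 N (roughly 0.2 kg) and set it back upright too, so blue has the steel core. For blue, the joint torques suggested about 0.5 kg instead, but both readings put it clearly above orange.
- **Last checks:**
  - **Position:** the tower was centred over the plot to within about 1 mm.
  - **Angle:** it looked square in the wrist view, turned to the roughly 110° I measured for the plot's long side. A coarser overhead reading gave 109°.
  - **Height:** its underside was about 82 mm above the bench, worked out from the grip height, which is 70 mm above the plot.
  - **Stillness and time:** the arm was still, at about 33.5 s on the robot's clock.
- **Rest of the bench:** the overhead picture showed the orange tower standing in its bay. The spray can, tape measure and offcut had not moved. I did not re-check the glue bottle, screwdriver or square numerically, but the arm did not go near them.

No check failed.

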